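Hang the washed inking rollers in the rack in press order

TASK

The four washed inking rollers lie in the steel tray in the order in which they sit in the press, counted from the tray's pouring lip. Hang all four by their shaft ends in the notches of the plywood rack in that same order, counted from the rack's handle: the roller nearest the lip goes nearest the handle, and so on to the far end. Do not let a roller fall onto the bench or the bottom of the tray.

Things in the scene. Friction and masses are not known exactly. Their poses are not given: they have to be found in the camera images.
- roller_a_center (a point): centre of the thinnest inking roller: dark rubber drum, 26 mm diameter, 110 mm long, bare steel shaft ends 10 mm diameter, 33 mm long (16 mm collars, 3 mm thick, at the drum). Point on its axis, half-way along; x along the shaft; may be rolled about x; both ends alike. 0.1 to 0.35 kg. At the start it lies level in its cradle, axis 57 mm above the bench; grip across the drum
- roller_b_center (a point): centre of the second thinnest inking roller: dark rubber drum, 32 mm diameter, 110 mm long, bare steel shaft ends 10 mm diameter, 33 mm long (16 mm collars, 3 mm thick, at the drum). Point on its axis, half-way along; x along the shaft; may be rolled about x; both ends alike. 0.1 to 0.35 kg. At the start it lies level in its cradle, axis 57 mm above the bench; grip across the drum
- roller_c_center (a point): centre of the second thickest inking roller: dark rubber drum, 38 mm diameter, 110 mm long, bare steel shaft ends 10 mm diameter, 33 mm long (16 mm collars, 3 mm thick, at the drum). Point on its axis, half-way along; x along the shaft; may be rolled about x; both ends alike. 0.1 to 0.35 kg. At the start it lies level in its cradle, axis 57 mm above the bench; grip across the drum
- roller_d_center (a point): centre of the thickest inking roller: dark rubber drum, 44 mm diameter, 110 mm long, bare steel shaft ends 10 mm diameter, 33 mm long (16 mm collars, 3 mm thick, at the drum). Point on its axis, half-way along; x along the shaft; may be rolled about x; both ends alike. 0.1 to 0.35 kg. At the start it lies level in its cradle, axis 57 mm above the bench; grip across the drum
- cradle_a: grey plastic cradle, fixed in the tray, carrying roller a at the start (all four alike): two upright ends, 150 mm apart between centres, 10 mm thick, 48 mm wide, each with a notch like the rack's. Origin under its middle on the tray floor (4 mm above the bench); x along the shaft, z up; shaft lies 53 mm above the origin, tops of the uprights at 72 mm
- cradle_b: grey plastic cradle, fixed in the tray, carrying roller b at the start (all four alike): two upright ends, 150 mm apart between centres, 10 mm thick, 48 mm wide, each with a notch like the rack's. Origin under its middle on the tray floor (4 mm above the bench); x along the shaft, z up; shaft lies 53 mm above the origin, tops of the uprights at 72 mm
- cradle_c: grey plastic cradle, fixed in the tray, carrying roller c at the start (all four alike): two upright ends, 150 mm apart between centres, 10 mm thick, 48 mm wide, each with a notch like the rack's. Origin under its middle on the tray floor (4 mm above the bench); x along the shaft, z up; shaft lies 53 mm above the origin, tops of the uprights at 72 mm
- cradle_d: grey plastic cradle, fixed in the tray, carrying roller d at the start (all four alike): two upright ends, 150 mm apart between centres, 10 mm thick, 48 mm wide, each with a notch like the rack's. Origin under its middle on the tray floor (4 mm above the bench); x along the shaft, z up; shaft lies 53 mm above the origin, tops of the uprights at 72 mm
- wash_tray: shallow stainless tray, 210 x 345 mm, rim 25 mm high, fixed, at any angle. Origin at the centre of its underside. The row of cradles runs along its y axis, at y = 112.5, 37.5, -37.5, -112.5 mm, in an order that changes; roller shafts along its x axis. A tapered pouring lip sticks 42 mm out of the middle of its +y end
- roller_rack: plywood rack, 160 x 325 x 72 mm high, fixed, at any angle, empty at first. Origin: centre of underside. Two side boards along y, 140 mm clear, with notch pairs at y = 112.5, 37.5, -37.5, -112.5 mm: 12 mm wide, floor at 48 mm, mouth flared to 40 mm at the top. A hung roller: shaft along x, centre at x = 0, z = 53 mm. Dark steel bow handle, 28 mm out of the +y end
Not all that is in view belongs to the job. Leave any green look-alike of the part that bears roller_c_center alone.

How it is judged (in metres and radians):
At the end, for the whole second after the job is handed in: Each roller lies in a pair of rack notches (4 mm in height, 8 mm along the row, 15 mm of centre along the shaft, 0.08 rad), at the same place counted from the rack's handle as its cradle has counted from the tray's lip; all released and at rest (((y of cradle_a in the frame of wash_tray between 0.0925 and 0.1325 m and y of roller_a_center in the frame of roller_rack between 0.1045 and 0.1205 m) or (y of cradle_a in the frame of wash_tray between 0.0175 and 0.0575 m and y of roller_a_center in the frame of roller_rack between 0.0295 and 0.0455 m) or (y of cradle_a in the frame of wash_tray between -0.0575 and -0.0175 m and y of roller_a_center in the frame of roller_rack between -0.0455 and -0.0295 m) or (y of cradle_a in the frame of wash_tray between -0.1325 and -0.0925 m and y of roller_a_center in the frame of roller_rack between -0.1205 and -0.1045 m)) and x of roller_a_center in the frame of roller_rack between -0.015 and 0.015 m and z of roller_a_center in the frame of roller_rack between 0.049 and 0.057 m and angle between the x axis of each of roller_a_center, roller_b_center, roller_c_center, roller_d_center and the x axis of roller_rack, either way round below 0.08 rad and linear speed of each of roller_a, roller_b, roller_c, roller_d below 0.02 m/s and ((y of cradle_b in the frame of wash_tray between 0.0925 and 0.1325 m and y of roller_b_center in the frame of roller_rack between 0.1045 and 0.1205 m) or (y of cradle_b in the frame of wash_tray between 0.0175 and 0.0575 m and y of roller_b_center in the frame of roller_rack between 0.0295 and 0.0455 m) or (y of cradle_b in the frame of wash_tray between -0.0575 and -0.0175 m and y of roller_b_center in the frame of roller_rack between -0.0455 and -0.0295 m) or (y of cradle_b in the frame of wash_tray between -0.1325 and -0.0925 m and y of roller_b_center in the frame of roller_rack between -0.1205 and -0.1045 m)) and x of roller_b_center in the frame of roller_rack between -0.015 and 0.015 m and z of roller_b_center in the frame of roller_rack between 0.049 and 0.057 m and ((y of cradle_c in the frame of wash_tray between 0.0925 and 0.1325 m and y of roller_c_center in the frame of roller_rack between 0.1045 and 0.1205 m) or (y of cradle_c in the frame of wash_tray between 0.0175 and 0.0575 m and y of roller_c_center in the frame of roller_rack between 0.0295 and 0.0455 m) or (y of cradle_c in the frame of wash_tray between -0.0575 and -0.0175 m and y of roller_c_center in the frame of roller_rack between -0.0455 and -0.0295 m) or (y of cradle_c in the frame of wash_tray between -0.1325 and -0.0925 m and y of roller_c_center in the frame of roller_rack between -0.1205 and -0.1045 m)) and x of roller_c_center in the frame of roller_rack between -0.015 and 0.015 m and z of roller_c_center in the frame of roller_rack between 0.049 and 0.057 m and ((y of cradle_d in the frame of wash_tray between 0.0925 and 0.1325 m and y of roller_d_center in the frame of roller_rack between 0.1045 and 0.1205 m) or (y of cradle_d in the frame of wash_tray between 0.0175 and 0.0575 m and y of roller_d_center in the frame of roller_rack between 0.0295 and 0.0455 m) or (y of cradle_d in the frame of wash_tray between -0.0575 and -0.0175 m and y of roller_d_center in the frame of roller_rack between -0.0455 and -0.0295 m) or (y of cradle_d in the frame of wash_tray between -0.1325 and -0.0925 m and y of roller_d_center in the frame of roller_rack between -0.1205 and -0.1045 m)) and x of roller_d_center in the frame of roller_rack between -0.015 and 0.015 m and z of roller_d_center in the frame of roller_rack between 0.049 and 0.057 m); the robot touches nothing.
It fails at once if a roller falls onto the bench or the bottom of the tray (height (world z) of any of roller_a_center, roller_b_center, roller_c_center, roller_d_center below 0.03 m).
It also fails if it takes over 106 s, if anything falls off the work surface, if the arm or the gripper's body presses on something with over 40 N, if the wrist force passes 120 N, or if a joint passes its speed limit or range.

ROBOT

A 6-joint arm with a two-finger parallel gripper is mounted at the origin on the work surface; the furniture and walls round the work are solid. World frame = base frame: x ahead of the robot, y to its left, z up, the work surface at z = 0. Lengths are in mm, angles in degrees, forces in N, time in s.
With the tool pointing down it reaches from about 275 to 750 mm from the base axis. Payload 10.2 kg.
Tool frame: the origin (TCP) lies at the very end of the fingers, on their centre line; the grasp point (between the pads) lies 19 mm behind it; z points along the fingers, y is the direction in which the jaws open and shut (so a half turn about z gives the same grasp; the last joint's range is limited). The gripper opens to 88 mm and grips with 3 to 60 N. Pads are 18 mm wide; open, the fingers measure 123 mm over their backs; the gripper's body (75 mm by 187 mm) begins 45 mm behind the grasp point.
Start: joints at [58.877, 17.928, 85.812, -0, 76.261, -12.8], TCP at [165.061, 498.384, 238.72] pointing down, gripper open.
Joint ranges: [-168.41, 168.41], [-55.51, 124.54], [10.69, 146.95], [-70.63, 250.63], [1, 178], [-165.06, 165.06]. Speed limits (degrees/s): [136.94, 136.94, 172.46, 180, 180, 180].

INTERFACE

Orientations are given as a 3x3 rotation matrix whose columns are the frame's x, y, z axes.
In Python, from cell import robot gives the robot as it stands. The module is installed in compiled form; this text tells all that it offers.
- The arm moves only by the shell command python3 -m handwheel 'ROWS'. ROWS is JSON, one flat list of numbers, 7 for each row, row after row: the shift along the world's x, y, z in cm, then the turn, a rotation vector about the world's x, y, z in rad, then the opening, from 0 (shut) to 1 (fully open). A call has 1 to 10 rows; each row is the pose to reach, as a shift and turn from the pose commanded when the call began; what a row does not reach only later rows make up. A row lasts 1/12 s, in which the tool goes at most 41.7 mm and 7.16 degrees, less where a joint would pass 70% of its speed; a pose out of reach is approached as far as the arm can. A call with a gripper value outside its range is refused whole. The fingers move at their own pace and stop on an object; the grip force is fixed at half the most. Time passes only in rows, so rows that repeat a pose let the fingers close. It gives the time, the measured TCP pose, the force and the opening at its end, in the units of the state.
- robot.get_state(): the state, without advancing time (a new reading comes with each control period).
- robot.camera(name): name is "scene" or "top" or "wrist"; returns the picture (400x640x3 uint8, red, green, blue); there is no depth.
- robot.camera_info(name): a dict with "fx", "fy", "cx", "cy" (pixels), "R" (3x3) and "t" (3): a world point X has camera coordinates R X + t; the wrist camera has in their place "mount" (4x4, takes a point from camera to tool coordinates, whose origin is the TCP and whose axes are the flange's). Camera axes: x right, y down, z forward; pixel columns grow to the right and rows downward; lengths in mm; the calibration is good to about 2 mm. A picture is of the moment at which its call begins: read the wrist's pose just before it. camera_info takes no time and is no camera call.
- robot.hand_in(): hands the job in, once; it reports no verdict.
The state is a dict: "t": time; "q": joint angles; "joint_velocities": joint speeds; "effort": joint torques, N m; "eef_pos": TCP position; "tcp_rot": TCP orientation; "force": force on the tool from outside, world axes, zero at the start; "moment": the same for the moment, N m; "grip_width": opening from 0.0 (shut) to 1.0 (fully open).
Only numpy, scipy, OpenCV 4.12 (cv2) and the standard library are available. Lean on these libraries where they do the work, as an engineer would, in place of code of your own. Each camera call takes 0.05 s, during which the arm holds its last target.

## Working session

There is one attempt and no reset: what is moved stays moved. The work goes in short steps, Python scripts to look and compute and a shell command to move; the robot and the scene stay as the last step left them, time stands still between calls to the robot, and variables do not carry over. Pictures are saved under pics/ and viewed, and the job is handed in when it is done.

```bash
mkdir -p pics; ls; cat > h.py <<'E'
import numpy as np, cv2
from cell import robot
def save(n,f):
    im=robot.camera(n); cv2.imwrite('pics/'+f,im[:,:,::-1]); return im
E
python3 - <<'E'
from h import *
s=robot.get_state(); print(s)
for n in ['scene','top','wrist']:
    save(n,n+'0.png'); print(n,robot.camera_info(n))
E
```

```text
pics
{'t': 0.0, 'q': array([ 5.88774458e+01,  1.79576597e+01,  8.58524984e+01, -3.58078987e-04,
        7.62626815e+01, -1.27995334e+01]), 'joint_velocities': array([-0.03487558, -0.05971557,  0.06852768, -0.03320492, -0.07757992,
       -0.0400263 ]), 'effort': array([ 1.04643095e-04, -4.02200890e+01, -2.52274704e+01,  6.95359544e-02,
        3.51260277e-02, -9.38455560e-05]), 'eef_pos': array([164.92543989, 498.16201175, 238.18694332]), 'tcp_rot': array([[-9.49299621e-01,  3.14372081e-01, -6.51895059e-04],
       [ 3.14372636e-01,  9.49299033e-01, -1.09144308e-03],
       [ 2.75724116e-04, -1.24104447e-03, -9.99999192e-01]]), 'force': array([-1.05847181, -0.30032104, -0.6967157 ]), 'moment': array([ 0.01566188, -0.00291351, -0.01855498]), 'grip_width': 0.9995087737987133}
scene {'fx': 448.72999468625903, 'fy': 448.72999468625903, 'cx': 320.55904900562194, 'cy': 194.70664536727247, 'R': array([[ 0.61970258, -0.78465747,  0.0167739 ],
       [-0.57338473, -0.46723161, -0.67299671],
       [ 0.53590919,  0.4074399 , -0.73945525]]), 't': array([-262.4257151 ,  263.86478697, 1238.60520344])}
top {'fx': 499.77828075759476, 'fy': 499.77828075759476, 'cx': 311.62076493221707, 'cy': 201.95507788414665, 'R': array([[ 0.05706697, -0.99835792,  0.00498247],
       [-0.97797607, -0.0569041 , -0.2008102 ],
       [ 0.20076397,  0.00658689, -0.9796175 ]]), 't': array([ -29.29043572,  396.00169108, 1421.23229804])}
wrist {'fx': 291.856729472054, 'fy': 291.856729472054, 'cx': 323.9314204254829, 'cy': 200.36600815499227, 'mount': array([[-5.37176526e-04, -9.60244960e-01, -2.79158249e-01,
         7.10203750e+01],
       [ 9.99999810e-01, -6.00572287e-04,  1.41568761e-04,
        -7.28006197e-01],
       [-3.03595397e-04, -2.79158120e-01,  9.60245100e-01,
        -1.47285342e+02],
       [ 0.00000000e+00,  0.00000000e+00,  0.00000000e+00,
         1.00000000e+00]])}
```

View pics/scene0.png

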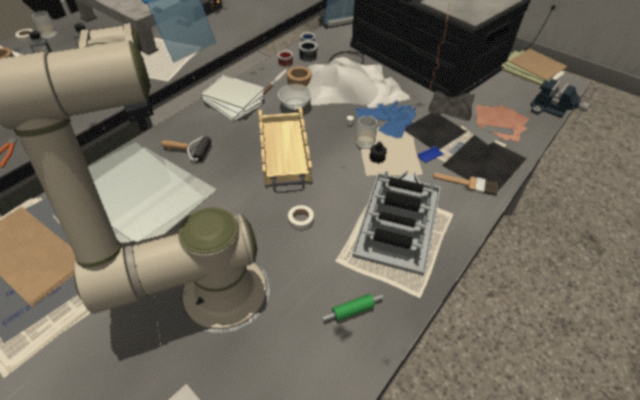

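View pics/top0.png

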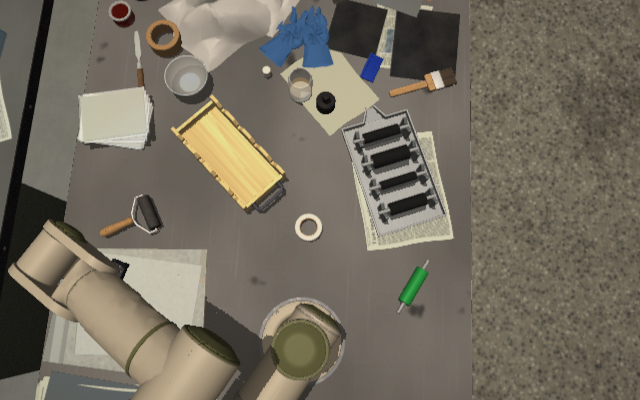

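View pics/wrist0.png

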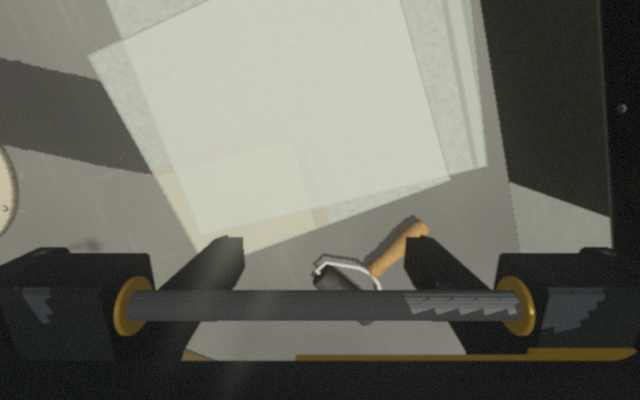

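The top view shows the tray with its lip at (373,112) and four rollers along the row from there. The rack is at (230,155), its handle at (265,195). I'll enlarge both.

```bash
python3 - <<'E'
from h import *
im=cv2.imread('pics/top0.png')
cv2.imwrite('pics/t_tray.png',cv2.resize(im[95:245,335:455],None,fx=4,fy=4,interpolation=cv2.INTER_CUBIC)) 
cv2.imwrite('pics/t_rack.png',cv2.resize(im[90:220,165:295],None,fx=4.6,fy=4.6,interpolation=cv2.INTER_CUBIC))
E
```

```text
(no output)
```

View pics/t_tray.png

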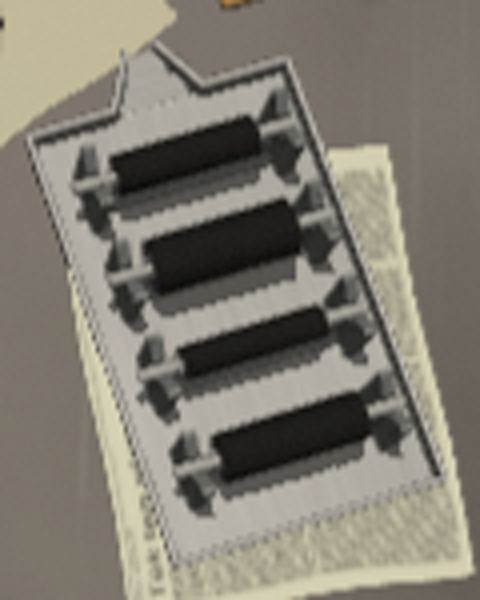

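View pics/t_rack.png

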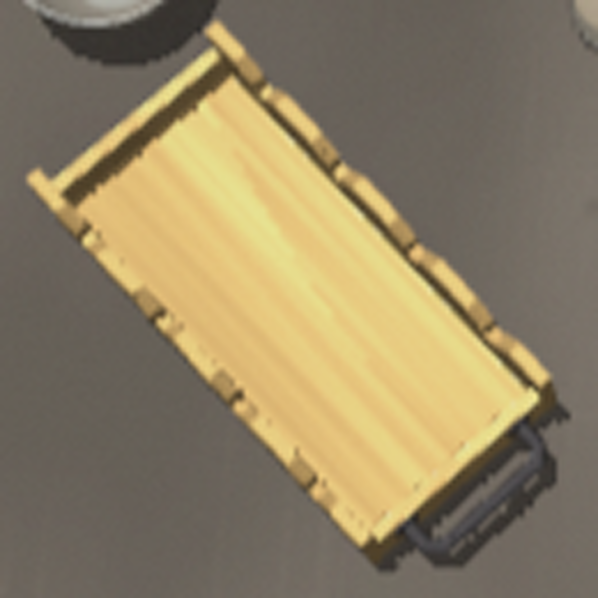

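```bash
cat >> h.py <<'E'
from scipy.optimize import least_squares
def proj(X,ci,R=None,t=None):
    R=ci['R'] if R is None else R; t=ci['t'] if t is None else t
    c=np.asarray(X)@R.T+t
    return np.c_[ci['fx']*c[:,0]/c[:,2]+ci['cx'],ci['fy']*c[:,1]/c[:,2]+ci['cy']]
def wristRt(ci,st):
    M=ci['mount']; T=np.eye(4); T[:3,:3]=st['tcp_rot']; T[:3,3]=st['eef_pos']
    A=np.linalg.inv(T@M); return A[:3,:3],A[:3,3]
def place(L,p):
    c,s=np.cos(p[2]),np.sin(p[2]); L=np.asarray(L,float)
    return np.c_[c*L[:,0]-s*L[:,1]+p[0],s*L[:,0]+c*L[:,1]+p[1],L[:,2]]
def unproj(px,z,ci,R=None,t=None):
    R=ci['R'] if R is None else R; t=ci['t'] if t is None else t
    C=-R.T@t; px=np.atleast_2d(px); d=np.c_[(px[:,0]-ci['cx'])/ci['fx'],(px[:,1]-ci['cy'])/ci['fy'],np.ones(len(px))]@R
    return C+d*((z-C[2])/d[:,2])[:,None]
E
python3 - <<'E'
from h import *
ci=robot.camera_info('top')
print('cam',-ci['R'].T@ci['t'])
def fit(L,px,p0):
    r=least_squares(lambda p:(proj(place(L,p),ci)-px).ravel(),p0); print(np.round(r.x[:2],1),np.degrees(r.x[2]),'\n',np.round(r.fun.reshape(-1,2),1)); return r.x
tp=np.array([[33,140],[290,62],[440,474],[175,562]])/4+[335,95]-.5+.125
L=[[-105,172.5,25],[105,172.5,25],[105,-172.5,25],[-105,-172.5,25]]
p=fit(L,tp,[400,-200,0])
dr=np.array([[185,153],[222,245],[253,342],[291,436]])/4+[335,95]-.375
print(unproj(dr,57,ci).round(1)); print(place([[0,y,57] for y in (112.5,37.5,-37.5,-112.5)],p).round(1))
rp=np.array([[372,545],[550,380],[212,25],[35,175]])/4.6+[165,90]-.4
L=[[80,162.5,72],[-80,162.5,72],[-80,-162.5,72],[80,-162.5,72]]
p=fit(L,rp,[400,150,2.5])
print(place([[0,y,53] for y in (112.5,37.5,-37.5,-112.5)],p).round(1))
im=cv2.imread('pics/scene0.png')
cv2.imwrite('pics/s_rack.png',cv2.resize(im[95:200,240:330],None,fx=5.6,fy=5.6,interpolation=cv2.INTER_CUBIC))
E
```

```text
cam [ 103.61945126  -16.06972404 1471.93114215]
[ 509.7 -244.2] -69.44728878451139 
 [[-1.  -1.3]
 [-0.3 -1. ]
 [ 1.3  1.5]
 [ 0.   0.5]]
[[ 615.1 -200.4   57. ]
 [ 545.5 -229.7   57. ]
 [ 473.2 -254.2   57. ]
 [ 404.8 -283.2   57. ]]
[[ 615.  -204.7   57. ]
 [ 544.8 -231.1   57. ]
 [ 474.5 -257.4   57. ]
 [ 404.3 -283.7   57. ]]
[531.  246.7] 136.29637901518632 
 [[-1.4  0.2]
 [ 1.4 -0.9]
 [ 1.4 -0.7]
 [-1.3  1.3]]
[[453.2 165.4  53. ]
 [505.1 219.6  53. ]
 [556.9 273.8  53. ]
 [608.7 328.   53. ]]
```

View pics/s_rack.png

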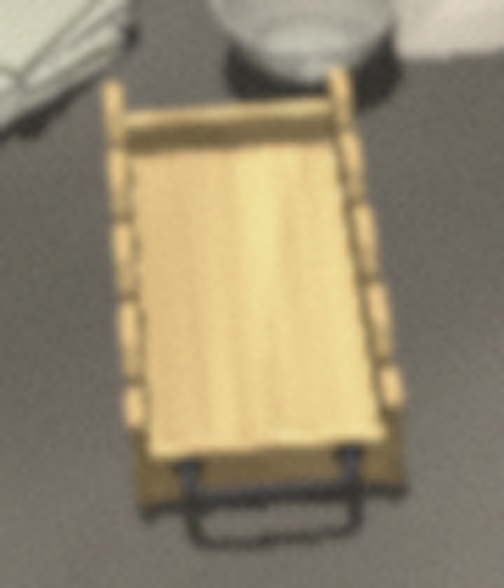

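From the lip the drums measure about 32, 44, 26 and 38 mm, so the order is b, d, a, c. The tray fits at (510,-244) with yaw -69.4°, and the rack at (531,247) with yaw 136.3°. Roller k goes to slot k, counted from the handle. Next I go over the rack for a closer look.

```bash
python3 -m handwheel '[20,-14.5,1,0,0,-0.443,1, 20,-14.5,1,0,0,-0.443,1, 20,-14.5,1,0,0,-0.443,1, 20,-14.5,1,0,0,-0.443,1, 40.9,-29.3,1.2,0,0,-0.443,1, 40.9,-29.3,1.2,0,0,-0.443,1, 40.9,-29.3,1.2,0,0,-0.443,1, 40.9,-29.3,1.2,0,0,-0.443,1, 40.9,-29.3,1.2,0,0,-0.443,1, 40.9,-29.3,1.2,0,0,-0.443,1]'
python3 -m handwheel '[0,0,0,0,0,0,1, 0,0,0,0,0,0,1, 0,0,0,0,0,0,0.6, 0,0,0,0,0,0,0.6,0,0,0,0,0,0,0.6]'
```

```text
t: 0.98
eef_pos: [504.9, 254.0, 249.3]
tcp_rot: [[-0.723, 0.691, -0.0], [0.691, 0.723, -0.0], [0.0, -0.0, -1.0]]
force: [0.2, 1.3, 0.5]
grip_width: 0.999
t: 1.4
eef_pos: [502.6, 256.6, 249.6]
tcp_rot: [[-0.724, 0.69, 0.0], [0.69, 0.724, 0.0], [0.0, 0.0, -1.0]]
force: [-0.8, -0.6, 0.8]
grip_width: 0.796
```

```bash
python3 -m handwheel '[7.1,-5.2,0,0,0,0,0.6, 7.1,-5.2,0,0,0,0,0.6, 7.1,-5.2,0,0,0,0,0.6, 7.1,-5.2,0,0,0,0,0.6]'
python3 - <<'E'
from h import *
import pickle
st=robot.get_state(); save('wrist','w_rack.png'); pickle.dump(st,open('st_rack.pkl','wb')); print(st['eef_pos'],st['t'],st['grip_width'])
E
```

```text
t: 1.73
eef_pos: [575.2, 202.9, 248.8]
tcp_rot: [[-0.722, 0.692, -0.001], [0.692, 0.722, -0.0], [0.0, -0.0, -1.0]]
force: [-0.1, -0.4, 0.3]
grip_width: 0.601
[575.15917552 202.94249157 248.82902051] 1.7333 0.6005419915819056
```

View pics/w_rack.png

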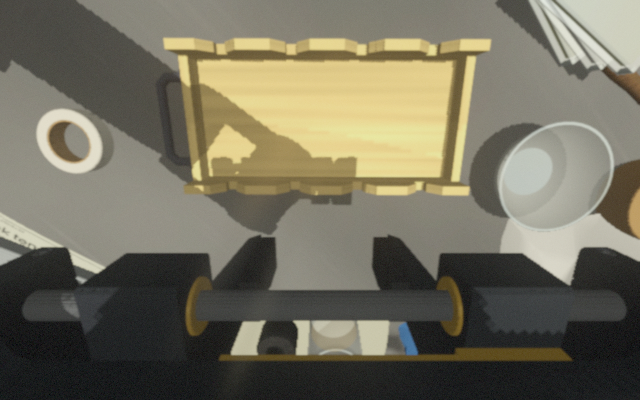

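The wrist view shows the rack whole: the top (+x) board spans (165,43)-(490,43), the bottom board (185,188)-(470,188), and the handle is on the left. Enlarging.

```bash
python3 - <<'E'
from h import *
im=cv2.imread('pics/w_rack.png')
cv2.imwrite('pics/w_rackL.png',cv2.resize(im[30:205,155:330],None,fx=3.4,fy=3.4,interpolation=cv2.INTER_CUBIC))
cv2.imwrite('pics/w_rackR.png',cv2.resize(im[30:205,320:495],None,fx=3.4,fy=3.4,interpolation=cv2.INTER_CUBIC))
E
```

```text
(no output)
```

View pics/w_rackL.png

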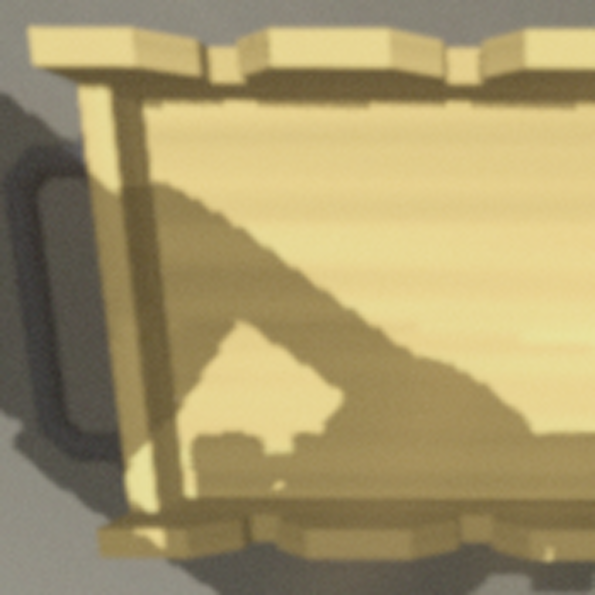

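View pics/w_rackR.png

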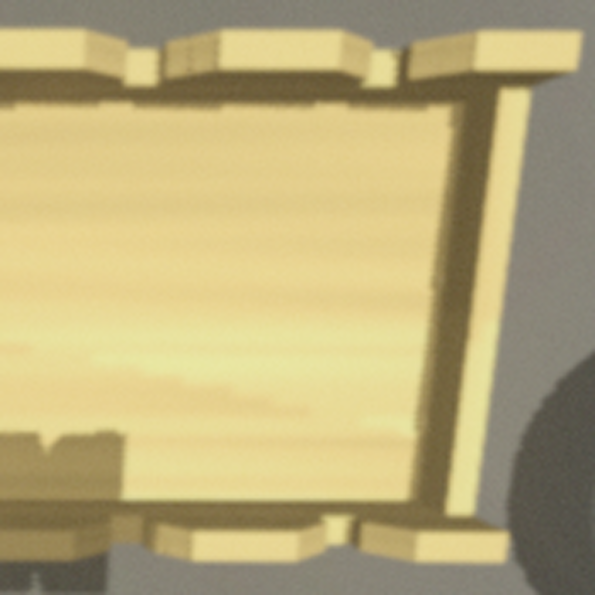

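```bash
python3 - <<'E'
from h import *
import pickle
st=pickle.load(open('st_rack.pkl','rb')); ci=robot.camera_info('wrist'); R,t=wristRt(ci,st)
f=lambda a,ox:np.array(a,float)/3.4+[ox,30]-.35
px=np.r_[f([[28,27],[98,557],[226,47],[463,47],[263,515],[476,515]],155),f([[582,31],[508,562],[143,47],[384,48],[127,515],[338,516]],320)]
L=[[80,162.5,72],[-80,162.5,72],[80,112.5,48],[80,37.5,48],[-70,112.5,48],[-70,37.5,48],[80,-162.5,72],[-80,-162.5,72],[80,-37.5,48],[80,-112.5,48],[-70,-37.5,48],[-70,-112.5,48]]
r=least_squares(lambda p:(proj(place(L,p),ci,R,t)-px).ravel(),[531,247,2.38]); p=r.x
print(p[:2].round(1),np.degrees(p[2]),r.fun.reshape(-1,2).round(1).tolist())
print(place([[0,y,53] for y in (112.5,37.5,-37.5,-112.5)],p).round(1))
ti=np.r_[f([[133,290]],155),f([[478,290]],320)]; bo=np.r_[f([[166,290]],155),f([[435,290]],320)]
to=np.r_[f([[104,290]],155),f([[506,290]],320)]
c,s=np.cos(p[2]),np.sin(p[2])
for nm,q,zs in (('bot',bo,(0,6,10,15)),('topin',ti,(30,40,50,60)),('topout',to,(30,40,50,60))):
  for z in zs:
    X=unproj(q,z,ci,R,t)[:,:2]-p[:2]; print(nm,z,(X@[-s,c]).round(1))
E
```

```text
[530.  249.4] 136.0094654729531 [[0.7, 0.1], [1.0, -0.3], [0.8, 0.1], [0.9, 0.4], [1.5, -0.8], [0.5, -0.6], [-0.9, 0.1], [-1.7, -0.9], [-0.2, 0.6], [-1.4, 0.5], [-0.3, -0.4], [-0.8, -0.5]]
[[451.9 168.5  53. ]
 [504.  222.4  53. ]
 [556.1 276.4  53. ]
 [608.2 330.4  53. ]]
bot 0 [ 159.6 -158.4]
bot 6 [ 157.2 -156. ]
bot 10 [ 155.6 -154.4]
bot 15 [ 153.6 -152.3]
topin 30 [ 159.4 -161.5]
topin 40 [ 155.1 -157. ]
topin 50 [ 150.8 -152.5]
topin 60 [ 146.5 -148. ]
topout 30 [ 169.6 -171.4]
topout 40 [ 165.1 -166.6]
topout 50 [ 160.5 -161.9]
topout 60 [ 156.  -157.1]
```

Rack: (530,249), yaw 136.0°, which agrees with the top view to about 3 mm. The end boards are about 40 mm high with their inner faces at about y=±153, so I'll keep the fingertips high and the openings narrow there. Now the tray.

```bash
python3 -m handwheel '[-3.5,-40,0,0,0,-0.445,0.6, -3.5,-40,0,0,0,-0.445,0.6, -3.5,-40,0,0,0,-0.445,0.6, -3.5,-40,0,0,0,-0.445,0.6, -3.5,-40,0,0,0,-0.445,0.6, -3.5,-40,0,0,0,-0.445,0.6, -3.5,-40,0,0,0,-0.445,0.6, -3.5,-40,0,0,0,-0.445,0.6, -3.5,-40,0,0,0,-0.445,0.6, -3.5,-40,0,0,0,-0.445,0.6]'
```

```text
t: 2.62
eef_pos: [538.6, -197.8, 249.8]
tcp_rot: [[-0.355, 0.935, 0.0], [0.935, 0.355, -0.001], [-0.001, 0.0, -1.0]]
force: [-0.0, 0.0, 0.5]
grip_width: 0.605
```

```bash
python3 -m handwheel '[-0.8,-10.2,0,0,0,0,0.6, -0.8,-10.2,0,0,0,0,0.6, -0.8,-10.2,0,0,0,0,0.6, -0.8,-10.2,0,0,0,0,0.6, -0.8,-10.2,0,0,0,0,0.6]'
python3 - <<'E'
from h import *
import pickle
st=robot.get_state(); im=save('wrist','w_tray.png'); pickle.dump(st,open('st_tray.pkl','wb')); print(st['eef_pos'],st['t'],st['tcp_rot'][:,1])
im=im[:,:,::-1]
cv2.imwrite('pics/w_trayL.png',cv2.resize(im[10:220,130:330],None,fx=2.8,fy=2.8,interpolation=cv2.INTER_CUBIC))
cv2.imwrite('pics/w_trayR.png',cv2.resize(im[10:220,320:520],None,fx=2.8,fy=2.8,interpolation=cv2.INTER_CUBIC))
E
```

```text
t: 3.03
eef_pos: [531.6, -297.1, 249.4]
tcp_rot: [[-0.355, 0.935, 0.0], [0.935, 0.355, 0.001], [0.001, 0.0, -1.0]]
force: [0.0, -0.3, 0.1]
grip_width: 0.601
[ 531.58219054 -297.08706434  249.42176862] 3.0333 [9.34695294e-01 3.55449924e-01 2.42701630e-04]
```

View pics/w_tray.png

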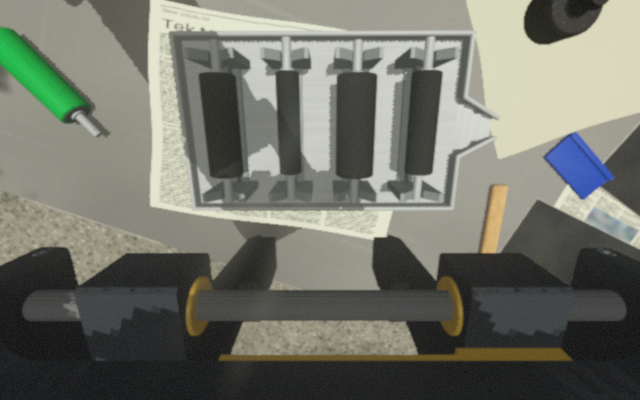

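View pics/w_trayL.png

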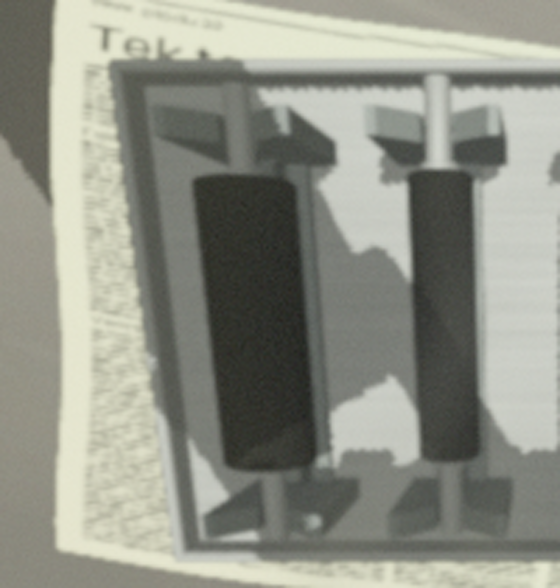

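View pics/w_trayR.png

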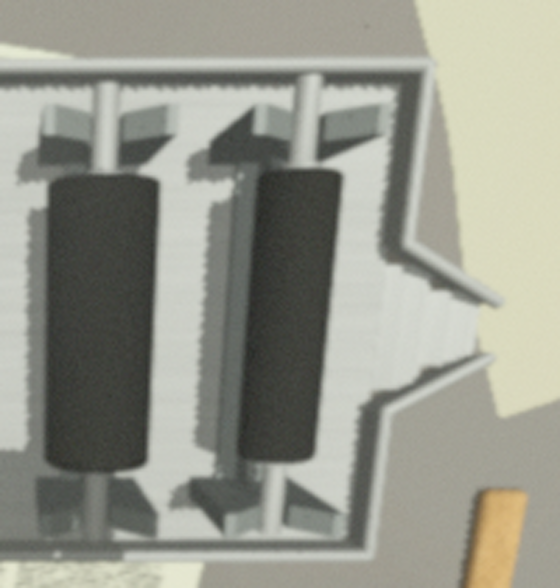

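```bash
python3 - <<'E'
from h import *
import pickle
st=pickle.load(open('st_tray.pkl','rb')); ci=robot.camera_info('wrist'); R,t=wristRt(ci,st)
f=lambda a,ox:np.array(a,float)/2.8+[ox,10]-.35
px=np.r_[f([[112,63],[182,560],[235,83],[438,76],[277,540],[451,540]],130),f([[432,63],[370,560],[105,83],[310,75],[95,540],[272,536]],320)]
L=[[-105,-172.5,25],[105,-172.5,25],[-88,-112.5,57],[-88,-37.5,57],[88,-112.5,57],[88,-37.5,57],[-105,172.5,25],[105,172.5,25],[-88,37.5,57],[-88,112.5,57],[88,37.5,57],[88,112.5,57]]
r=least_squares(lambda p:(proj(place(L,p),ci,R,t)-px).ravel(),[510,-244,-1.21],loss='soft_l1'); p=r.x
print(p[:2].round(1),np.degrees(p[2]),(proj(place(L,p),ci,R,t)-px).round(1).tolist())
print(place([[0,y,53] for y in (112.5,37.5,-37.5,-112.5)],p).round(1))
a=unproj(px[[9,8,3,2]],57,ci,R,t);b=unproj(px[[11,10,5,4]],57,ci,R,t);print(((a+b)/2).round(1),np.linalg.norm(a-b,axis=1), np.degrees(np.arctan2(*(b-a)[:,1::-1].T)))
E
```

```text
[ 509.2 -243. ] -68.97186503804393 [[0.2, -0.8], [-1.0, -1.9], [0.5, 1.5], [-0.3, 3.7], [1.3, -0.4], [1.0, -0.6], [-0.1, -2.2], [0.2, -3.0], [0.4, 0.9], [-1.1, 3.4], [-0.1, -0.9], [-1.5, 0.3]]
[[ 614.2 -202.7   53. ]
 [ 544.2 -229.6   53. ]
 [ 474.2 -256.5   53. ]
 [ 404.2 -283.4   53. ]]
[[ 614.8 -200.5   57. ]
 [ 544.1 -229.8   57. ]
 [ 473.4 -255.4   57. ]
 [ 403.1 -283.3   57. ]] [178.82987284 177.94660447 180.26893986 177.91350457] [-68.66741939 -68.79104082 -69.48628453 -69.37438991]
```

Picks: r1 (614.6,-201.7), r2 (544.2,-229.6), r3 (474,-256.2), r4 (404,-283.3). The jaw angle is already right. I start with r1 (b).

```bash
python3 -m handwheel '[4,4.7,-4,0,0,0,0.52, 8.3,9.5,-8,0,0,0,0.52, 8.3,9.5,-12.9,0,0,0,0.52, 8.3,9.5,-12.9,0,0,0,0.52, 8.3,9.5,-12.9,0,0,0,0.52, 8.3,9.5,-12.9,0,0,0,0.52, 8.3,9.5,-12.9,0,0,0,0.52]'
python3 - <<'E'
from h import *
im=save('wrist','w1.png');print(robot.get_state()['eef_pos'])
E
```

```text
t: 3.67
eef_pos: [614.7, -202.7, 121.5]
tcp_rot: [[-0.357, 0.934, 0.0], [0.934, 0.357, -0.0], [-0.001, 0.0, -1.0]]
force: [0.4, -0.3, 1.1]
grip_width: 0.518
[ 614.8616316  -203.8005579   122.67951885]
```

View pics/w1.png

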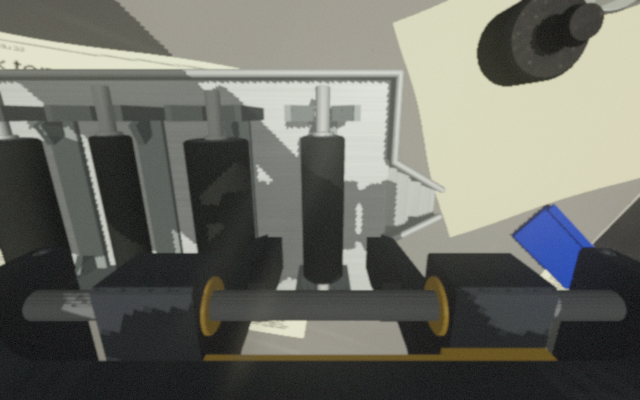

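The drum is centred at column 322 between the fingertips (about 282 and 367). Descend, then close.

```bash
python3 -m handwheel '[0,0,-2.5,0,0,0,0.52, 0,0,-4.5,0,0,0,0.52, 0,0,-6.2,0,0,0,0.52, 0,0,-7.2,0,0,0,0.52, 0,0,-7.7,0,0,0,0.52, 0,0,-7.7,0,0,0,0.52]'
python3 -m handwheel '[0,0,0,0,0,0,0.2,0,0,0,0,0,0,0.2,0,0,0,0,0,0,0.2,0,0,0,0,0,0,0.2,0,0,0,0,0,0,0.2]'
```

```text
t: 4.22
eef_pos: [614.5, -204.1, 44.1]
tcp_rot: [[-0.354, 0.935, 0.001], [0.935, 0.354, -0.0], [-0.001, 0.001, -1.0]]
force: [0.4, 0.3, -0.1]
grip_width: 0.518
t: 4.63
eef_pos: [615.1, -203.7, 44.7]
tcp_rot: [[-0.355, 0.935, 0.002], [0.935, 0.355, -0.001], [-0.002, 0.001, -1.0]]
force: [-0.2, -0.2, 6.2]
grip_width: 0.354
```

Gripped: the opening reads 31 mm. Lift gently.

```bash
python3 -m handwheel '[0,0,0.7,0,0,0,0.2, 0,0,2,0,0,0,0.2, 0,0,4,0,0,0,0.2, 0,0,6.5,0,0,0,0.2, 0,0,9,0,0,0,0.2, 0,0,10,0,0,0,0.2, 0,0,10,0,0,0,0.2]'
python3 - <<'E'
from h import *
im=save('wrist','w2.png')
E
```

```text
t: 5.22
eef_pos: [615.4, -203.7, 146.5]
tcp_rot: [[-0.355, 0.935, 0.004], [0.935, 0.355, -0.002], [-0.004, 0.003, -1.0]]
force: [1.0, -0.6, -1.2]
grip_width: 0.354
```

View pics/w2.png

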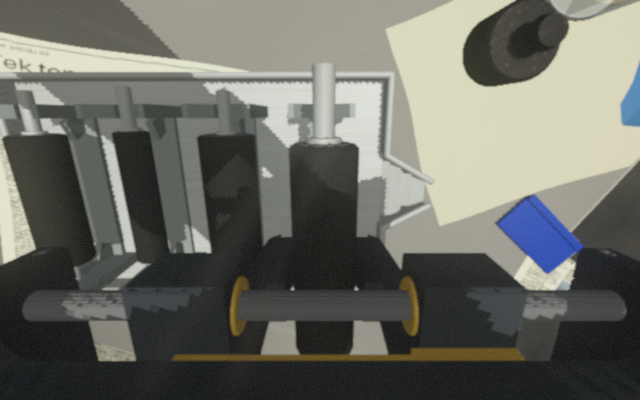

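```bash
python3 - <<'E'
from h import *
ci=robot.camera_info('wrist'); A=np.linalg.inv(ci['mount'])
for dx in (-8,-4,0,4,8):
    print(dx,proj([[dx+88,0,-12],[dx+55,0,-28],[dx+58,0,-20]],ci,A[:3,:3],A[:3,3]).round(0).tolist())
E
```

```text
-8 [[323.0, 94.0], [323.0, 175.0], [323.0, 165.0]]
-4 [[323.0, 84.0], [323.0, 166.0], [323.0, 156.0]]
0 [[323.0, 74.0], [323.0, 156.0], [323.0, 146.0]]
4 [[323.0, 64.0], [323.0, 146.0], [323.0, 137.0]]
8 [[323.0, 53.0], [323.0, 136.0], [323.0, 127.0]]
```

Roller b is held level, 3 mm off centre along the shaft. Now to slot 1.

```bash
python3 -m handwheel '[-1,2.2,1,0,0,0.05,0.2, -2.4,5.5,1,0,0,0.1,0.2, -4,9.2,1,0,0,0.2,0.2, -5.5,12.9,1,0,0,0.3,0.2, -7.1,16.6,1,0,0,0.4,0.2, -8.7,20.3,1,0,0,0.44,0.2, -10.3,24,1,0,0,0.44,0.2, -11.9,27.7,1,0,0,0.44,0.2, -13.4,31,1,0,0,0.44,0.2, -14.6,33.7,1,0,0,0.44,0.2]'
python3 -m handwheel '[-0.9,2.1,0,0,0,0,0.2, -1.5,3.3,0,0,0,0,0.2, -1.5,3.3,0,0,0,0,0.2,-1.5,3.3,0,0,0,0,0.2]'
python3 - <<'E'
from h import *
im=save('wrist','w3.png')
E
```

```text
t: 6.1
eef_pos: [466.2, 135.7, 151.9]
tcp_rot: [[-0.72, 0.694, -0.003], [0.694, 0.72, 0.0], [0.002, -0.002, -1.0]]
force: [0.3, 0.3, -1.4]
grip_width: 0.354
t: 6.43
eef_pos: [452.9, 166.7, 152.3]
tcp_rot: [[-0.72, 0.694, -0.002], [0.694, 0.72, -0.0], [0.001, -0.002, -1.0]]
force: [-0.1, 0.5, -1.9]
grip_width: 0.356
```

View pics/w3.png

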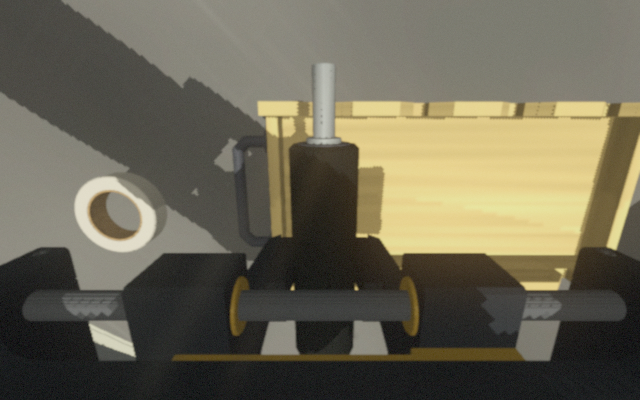

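```bash
python3 - <<'E'
from h import *
im=cv2.imread('pics/w3.png')
ci=robot.camera_info('wrist'); st=robot.get_state(); R,t=wristRt(ci,st); p=[530,249.4,np.radians(136)]
q=proj(place([[80,162.5,72],[80,112.5,48],[80,37.5,48],[80,-37.5,48]],p),ci,R,t);print(q.round(1))
for z in (60,53): print(proj([np.array(st['eef_pos'])],ci,R,t))
c=cv2.resize(im[60:160,240:520],None,fx=2.85,fy=2.85,interpolation=cv2.INTER_CUBIC); cv2.imwrite('pics/w3c.png',c)
E
```

```text
[[257.6  98.9]
 [325.2 100.5]
 [417.  100.5]
 [508.8 100.4]]
[[324.42904486 249.04168574]]
[[324.42904486 249.04168574]]
```

View pics/w3c.png

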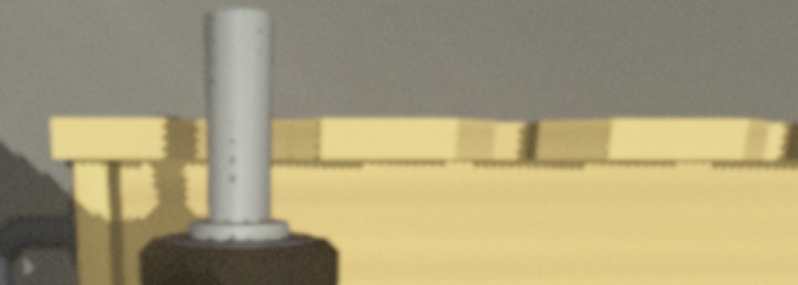

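Notch 1 lies under the shaft to within about 1 mm: the rack corner is predicted at (258,99) and seen at (257.5,101). Lower in.

```bash
python3 -m handwheel '[0,0,-2,0,0,0,0.2, 0,0,-5,0,0,0,0.2, 0,0,-7.5,0,0,0,0.2, 0,0,-8.5,0,0,0,0.2, 0,0,-9.5,0,0,0,0.2, 0,0,-10.3,0,0,0,0.2, 0,0,-10.9,0,0,0,0.2, 0,0,-11.3,0,0,0,0.2, 0,0,-11.3,0,0,0,0.2]'
python3 - <<'E'
from h import *
im=save('wrist','w4.png'); print(robot.get_state()['force'])
E
```

```text
t: 7.23
eef_pos: [454.0, 166.5, 40.8]
tcp_rot: [[-0.719, 0.695, 0.001], [0.695, 0.719, -0.0], [-0.001, 0.001, -1.0]]
force: [1.0, -1.0, -1.3]
grip_width: 0.354
[ 0.17051113  0.60416295 -1.34488994]
```

View pics/w4.png

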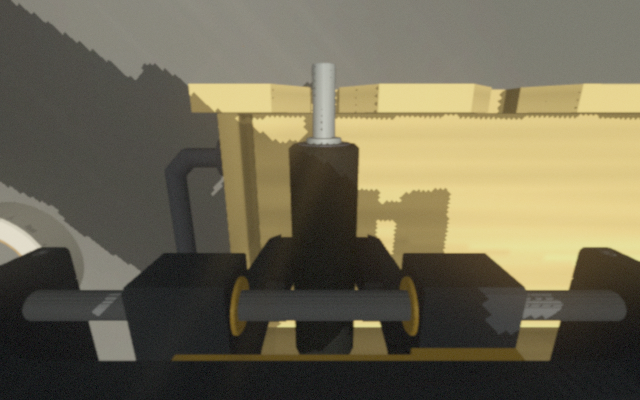

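The shaft sits in the notch with no contact force yet. Lower a touch more, then release.

```bash
python3 -m handwheel '[0,0,-0.1,0,0,0,0.2, 0,0,-0.15,0,0,0,0.2, 0,0,-0.15,0,0,0,0.2]'
python3 -m handwheel '[0,0,0,0,0,0,0.45,0,0,0,0,0,0,0.45,0,0,0,0,0,0,0.45]'
```

```text
t: 7.53
eef_pos: [454.1, 166.7, 40.5]
tcp_rot: [[-0.72, 0.694, 0.002], [0.694, 0.72, -0.0], [-0.001, 0.001, -1.0]]
force: [-6.1, -2.0, 14.3]
grip_width: 0.354
t: 7.78
eef_pos: [453.8, 166.7, 39.1]
tcp_rot: [[-0.719, 0.695, 0.001], [0.695, 0.719, 0.0], [-0.001, 0.001, -1.0]]
force: [-0.1, -0.2, -0.1]
grip_width: 0.449
```

```bash
python3 -m handwheel '[0,0,1.5,0,0,0,0.45, 0,0,4.5,0,0,0,0.45, 0,0,8,0,0,0,0.45, 0,0,10,0,0,0,0.45, 0.8,-3.6,10,0,0,-0.1,0.64, 1.7,-7.4,10,0,0,-0.2,0.64, 2.5,-11.2,10,0,0,-0.3,0.64, 3.4,-15,10,0,0,-0.4,0.64, 4.3,-18.9,10,0,0,-0.438,0.64, 5.2,-22.7,10,0,0,-0.438,0.64]'
python3 -m handwheel '[0.9,-4,0,0,0,0,0.64, 1.7,-7.7,-1,0,0,0,0.64, 2.6,-11.5,-1.5,0,0,0,0.64, 3.4,-15,-2,0,0,0,0.64, 3.8,-16.9,-2,0,0,0,0.64, 3.8,-16.9,-2,0,0,0,0.64,3.8,-16.9,-2,0,0,0,0.64]'
python3 - <<'E'
from h import *
im=save('wrist','w5.png');print(robot.get_state()['eef_pos'])
im=save('top','top5.png')[:,:,::-1]; cv2.imwrite('pics/top5c.png',cv2.resize(im[90:220,165:295],None,fx=4.6,fy=4.6,interpolation=cv2.INTER_CUBIC))
E
```

```text
t: 8.62
eef_pos: [505.7, -62.4, 139.0]
tcp_rot: [[-0.355, 0.935, 0.0], [0.935, 0.355, -0.0], [-0.0, 0.0, -1.0]]
force: [1.2, -0.5, 0.5]
grip_width: 0.634
t: 9.2
eef_pos: [543.3, -229.7, 118.4]
tcp_rot: [[-0.356, 0.935, -0.0], [0.935, 0.356, 0.001], [0.001, -0.0, -1.0]]
force: [-0.3, 0.8, 0.2]
grip_width: 0.642
[ 543.31707636 -228.70402764  118.65885303]
```

View pics/w5.png

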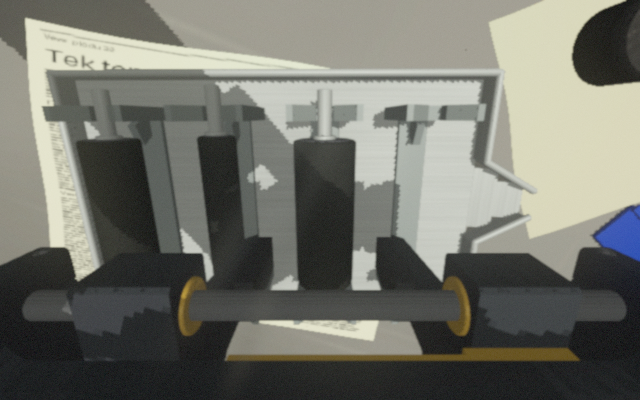

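View pics/top5c.png

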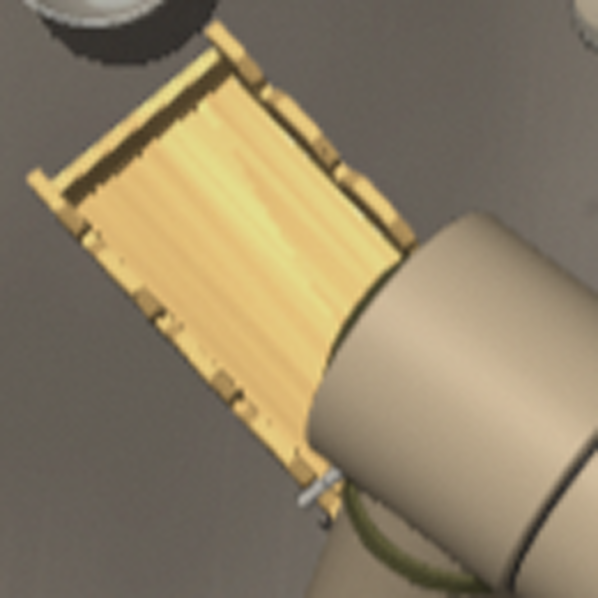

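Roller 1's shaft shows in notch 1 (top view). Roller 2 is centred at column 325 between the fingers (272 and 377). Grasp it.

```bash
python3 -m handwheel '[0,0,-2.5,0,0,0,0.64, 0,0,-4.5,0,0,0,0.64, 0,0,-6.2,0,0,0,0.64, 0,0,-7.2,0,0,0,0.64, 0,0,-7.6,0,0,0,0.64, 0,0,-7.6,0,0,0,0.35,0,0,-7.6,0,0,0,0.35,0,0,-7.6,0,0,0,0.35,0,0,-7.6,0,0,0,0.35,0,0,-7.6,0,0,0,0.35]'
python3 -m handwheel '[0,0,0.7,0,0,0,0.35, 0,0,2,0,0,0,0.35, 0,0,4,0,0,0,0.35, 0,0,6.5,0,0,0,0.35, 0,0,9,0,0,0,0.35, 0,0,11,0,0,0,0.35, 0,0,11,0,0,0,0.35]'
python3 - <<'E'
from h import *
im=save('wrist','w6.png')
E
```

```text
t: 10.13
eef_pos: [544.0, -229.4, 43.8]
tcp_rot: [[-0.357, 0.934, 0.001], [0.934, 0.357, -0.001], [-0.001, 0.001, -1.0]]
force: [-0.3, 1.8, 4.4]
grip_width: 0.49
t: 10.72
eef_pos: [544.8, -230.3, 157.2]
tcp_rot: [[-0.357, 0.934, 0.006], [0.934, 0.357, -0.004], [-0.006, 0.004, -1.0]]
force: [-0.0, -1.4, -2.5]
grip_width: 0.49
```

View pics/w6.png

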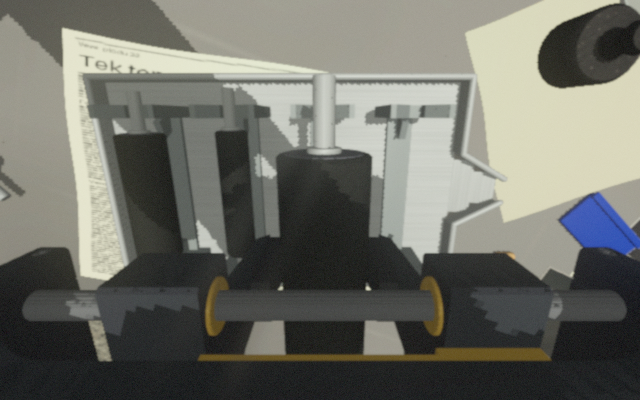

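```bash
python3 -m handwheel '[-0.2,2.2,0,0,0,0.05,0.35, -0.5,5.8,0,0,0,0.1,0.35, -0.85,9.6,0,0,0,0.2,0.35, -1.2,13.5,0,0,0,0.3,0.35, -1.6,17.4,0,0,0,0.4,0.35, -1.9,21.4,0,0,0,0.438,0.35, -2.3,25.4,0,0,0,0.438,0.35, -2.6,29.4,0,0,0,0.438,0.35, -3,33.4,0,0,0,0.438,0.35, -3.3,37,0,0,0,0.438,0.35]'
python3 -m handwheel '[-0.3,3.6,0,0,0,0,0.35, -0.6,6.6,0,0,0,0,0.35, -0.75,8.2,0,0,0,0,0.35,-0.75,8.2,0,0,0,0,0.35,-0.75,8.2,0,0,0,0,0.35]'
python3 - <<'E'
from h import *
im=save('wrist','w7.png')
ci=robot.camera_info('wrist'); st=robot.get_state(); R,t=wristRt(ci,st); p=[530,249.4,np.radians(136)]
print(st['eef_pos'],proj(place([[80,112.5,72],[80,37.5,72],[80,-37.5,72],[80,162.5,72]],p),ci,R,t).round(1))
E
```

```text
t: 11.6
eef_pos: [509.0, 142.8, 151.1]
tcp_rot: [[-0.72, 0.694, -0.003], [0.694, 0.72, -0.0], [0.002, -0.002, -1.0]]
force: [0.5, -0.4, -2.5]
grip_width: 0.493
t: 12.02
eef_pos: [502.2, 222.8, 151.2]
tcp_rot: [[-0.72, 0.694, -0.003], [0.694, 0.72, -0.001], [0.001, -0.002, -1.0]]
force: [0.4, -1.0, -3.5]
grip_width: 0.491
[502.51871941 222.00835021 151.54997275] [[224.8 103.8]
 [326.2 103.7]
 [427.9 103.7]
 [157.2 103.8]]
```

View pics/w7.png

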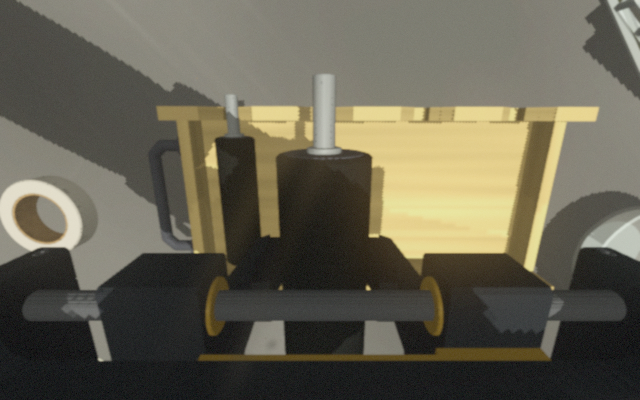

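```bash
python3 -m handwheel '[0.1,0.1,-2,0,0,0,0.35, 0.1,0.1,-5,0,0,0,0.35, 0.1,0.1,-7.5,0,0,0,0.35, 0.1,0.1,-8.5,0,0,0,0.35, 0.1,0.1,-9.5,0,0,0,0.35, 0.1,0.1,-10.3,0,0,0,0.35, 0.1,0.1,-10.9,0,0,0,0.35, 0.1,0.1,-11.3,0,0,0,0.35, 0.1,0.1,-11.4,0,0,0,0.35,0.1,0.1,-11.4,0,0,0,0.35]'
python3 - <<'E'
from h import *
im=save('wrist','w8.png')
E
```

```text
t: 12.9
eef_pos: [504.4, 223.5, 39.9]
tcp_rot: [[-0.72, 0.694, 0.001], [0.694, 0.72, -0.0], [-0.001, 0.001, -1.0]]
force: [-2.1, -2.4, 0.6]
grip_width: 0.489
```

View pics/w8.png

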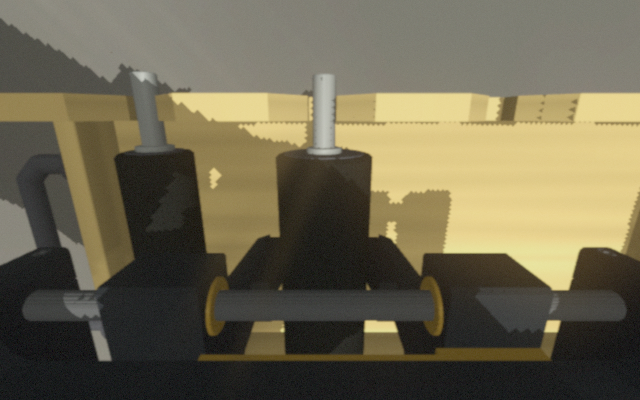

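In the notch, just touching. Release, then go to roller 3.

```bash
python3 -m handwheel '[0,0,0,0,0,0,0.6,0,0,0,0,0,0,0.6,0,0,0,0,0,0,0.6, 0,0,1.5,0,0,0,0.6, 0,0,4.5,0,0,0,0.6, 0,0,8,0,0,0,0.6, 0,0,10,0,0,0,0.6, -0.2,-3.6,10,0,0,-0.1,0.46, -0.5,-7.5,10,0,0,-0.2,0.46, -0.7,-11.4,10,0,0,-0.3,0.46]'
python3 -m handwheel '[-0.2,-4,0,0,0,-0.1,0.46, -0.5,-8,0,0,0,-0.138,0.46, -0.8,-12,0,0,0,-0.138,0.46, -1,-16,0,0,0,-0.138,0.46,-1.3,-20,0,0,0,-0.138,0.46,-1.5,-24,0,0,0,-0.138,0.46,-1.8,-28,-1,0,0,-0.138,0.46,-2,-32,-2,0,0,-0.138,0.46,-2.2,-35,-2,0,0,-0.138,0.46,-2.36,-36.4,-2,0,0,-0.138,0.46]'
python3 -m handwheel '[0,0,0,0,0,0,0.46,0,0,0,0,0,0,0.46]'
python3 - <<'E'
from h import *
im=save('wrist','w9.png');print(robot.get_state()['eef_pos'])
im=save('top','top9.png')[:,:,::-1]; cv2.imwrite('pics/top9c.png',cv2.resize(im[90:220,165:295],None,fx=4.6,fy=4.6,interpolation=cv2.INTER_CUBIC))
E
```

```text
t: 13.78
eef_pos: [496.7, 108.8, 139.4]
tcp_rot: [[-0.479, 0.878, 0.001], [0.878, 0.479, 0.0], [-0.001, 0.001, -1.0]]
force: [1.2, -0.3, -0.4]
grip_width: 0.461
t: 14.62
eef_pos: [472.9, -257.8, 118.5]
tcp_rot: [[-0.354, 0.935, 0.0], [0.935, 0.354, -0.0], [-0.001, -0.0, -1.0]]
force: [-0.7, -0.1, 0.5]
grip_width: 0.463
t: 14.78
eef_pos: [473.5, -253.9, 118.9]
tcp_rot: [[-0.356, 0.934, 0.0], [0.934, 0.356, 0.0], [0.0, 0.0, -1.0]]
force: [-0.6, 0.3, -0.1]
grip_width: 0.462
[ 473.62869997 -253.16427474  119.05024489]
```

View pics/w9.png

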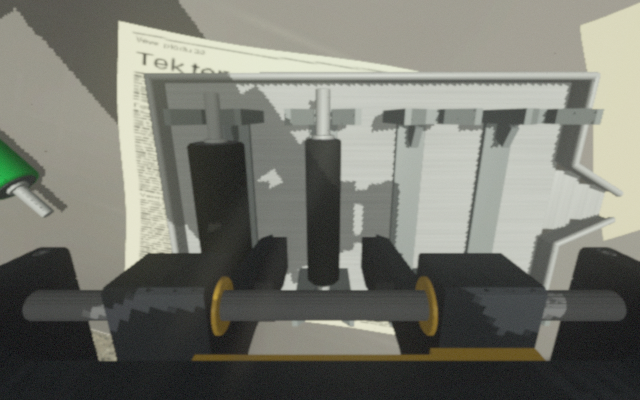

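View pics/top9c.png

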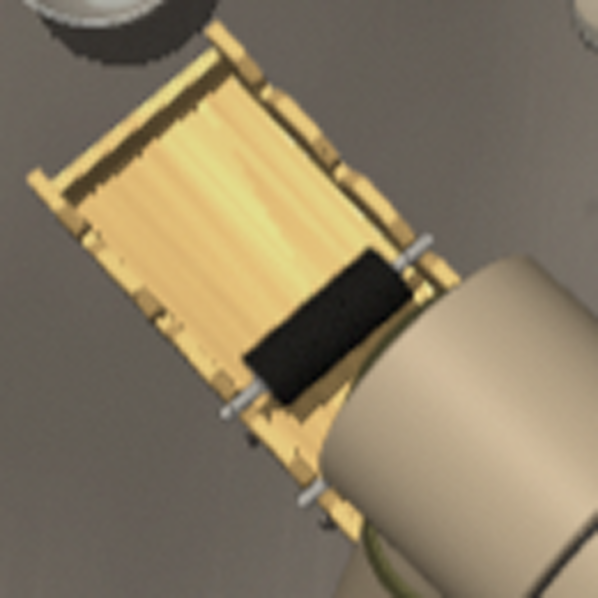

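Roller 2 is hung. Roller 3 is centred (column 322, fingers 283/365). Grasp it.

```bash
python3 -m handwheel '[0,0,-2.5,0,0,0,0.46, 0,0,-4.5,0,0,0,0.46, 0,0,-6.2,0,0,0,0.46, 0,0,-7.2,0,0,0,0.46, 0,0,-7.7,0,0,0,0.46, 0,0,-7.7,0,0,0,0.15,0,0,-7.7,0,0,0,0.15,0,0,-7.7,0,0,0,0.15,0,0,-7.7,0,0,0,0.15,0,0,-7.7,0,0,0,0.15]'
python3 -m handwheel '[0,0,0.7,0,0,0,0.15, 0,0,2,0,0,0,0.15, 0,0,4,0,0,0,0.15, 0,0,6.5,0,0,0,0.15, 0,0,9,0,0,0,0.15, 0,0,11,0,0,0,0.15, 0,0,11,0,0,0,0.15]'
python3 - <<'E'
from h import *
im=save('wrist','w10.png')
E
```

```text
t: 15.72
eef_pos: [473.8, -254.5, 42.7]
tcp_rot: [[-0.357, 0.934, 0.001], [0.934, 0.357, -0.001], [-0.001, 0.001, -1.0]]
force: [0.7, 2.7, 3.4]
grip_width: 0.286
t: 16.3
eef_pos: [474.6, -255.5, 156.1]
tcp_rot: [[-0.357, 0.934, 0.005], [0.934, 0.357, -0.005], [-0.006, 0.003, -1.0]]
force: [0.2, -0.9, -0.2]
grip_width: 0.285
```

View pics/w10.png

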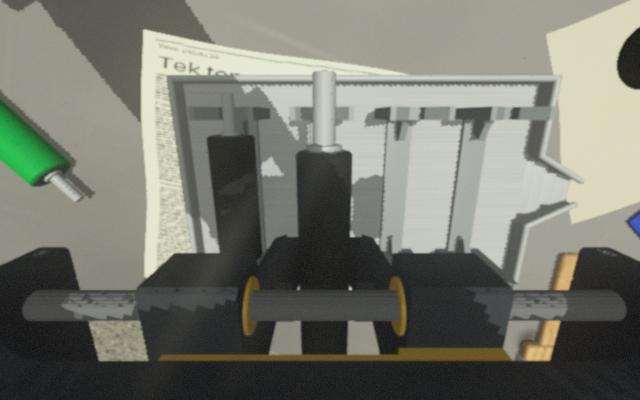

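```bash
python3 -m handwheel '[0.3,2.2,0,0,0,0.05,0.15, 0.9,5.8,0,0,0,0.1,0.15, 1.5,9.6,0,0,0,0.2,0.15, 2.1,13.5,0,0,0,0.3,0.15, 2.7,17.4,0,0,0,0.4,0.15, 3.3,21.4,0,0,0,0.438,0.15, 3.9,25.4,0,0,0,0.438,0.15, 4.5,29.4,0,0,0,0.438,0.15, 5.2,33.4,0,0,0,0.438,0.15, 5.8,37.4,0,0,0,0.438,0.15]'
python3 -m handwheel '[0.6,4,0,0,0,0,0.15, 1.2,8,0,0,0,0,0.15, 1.8,12,0,0,0,0,0.15, 2.2,14.6,0,0,0,0,0.15, 2.4,15.7,0,0,0,0,0.15,2.4,15.7,0,0,0,0,0.15,2.4,15.7,0,0,0,0,0.15]'
python3 - <<'E'
from h import *
im=save('wrist','w11.png')
ci=robot.camera_info('wrist'); st=robot.get_state(); R,t=wristRt(ci,st); p=[530,249.4,np.radians(136)]
print(st['eef_pos'],proj(place([[80,112.5,72],[80,37.5,72],[80,-37.5,72],[80,-162.5,72]],p),ci,R,t).round(1))
E
```

```text
t: 17.18
eef_pos: [530.7, 121.6, 150.3]
tcp_rot: [[-0.719, 0.695, -0.002], [0.695, 0.719, -0.0], [0.002, -0.002, -1.0]]
force: [1.6, 0.5, -1.7]
grip_width: 0.286
t: 17.77
eef_pos: [555.0, 275.8, 150.7]
tcp_rot: [[-0.72, 0.694, -0.002], [0.694, 0.72, -0.001], [0.001, -0.002, -1.0]]
force: [0.6, 0.1, -1.1]
grip_width: 0.287
[555.20498263 275.16589343 151.04032861] [[122.7 102.6]
 [224.4 102.4]
 [326.3 102.3]
 [496.4 102. ]]
```

View pics/w11.png

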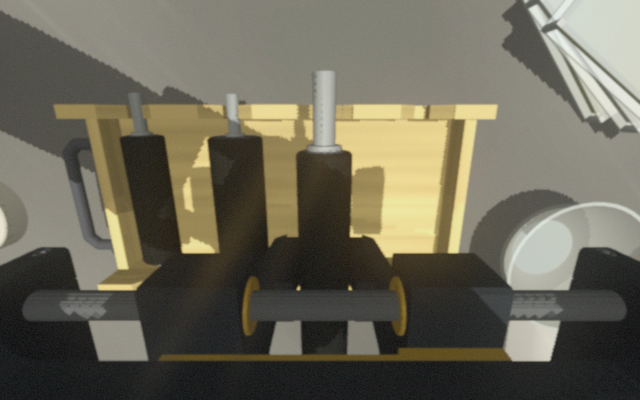

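Aligned: the rack corner is seen at (496,105) and predicted at (496,102). Lower in. I also triangulate the bowl rim, for clearance at slot 4.

```bash
python3 -m handwheel '[0.1,0.1,-2,0,0,0,0.15, 0.1,0.1,-5,0,0,0,0.15, 0.1,0.1,-7.5,0,0,0,0.15, 0.1,0.1,-8.5,0,0,0,0.15, 0.1,0.1,-9.5,0,0,0,0.15, 0.1,0.1,-10.3,0,0,0,0.15, 0.1,0.1,-10.9,0,0,0,0.15, 0.1,0.1,-11.3,0,0,0,0.15, 0.1,0.1,-11.4,0,0,0,0.15,0.1,0.1,-11.4,0,0,0,0.15]'
python3 - <<'E'
from h import *
import pickle
im=save('wrist','w12.png')
ct=robot.camera_info('top');cw=robot.camera_info('wrist');R,t=wristRt(cw,pickle.load(open('st_rack.pkl','rb')))
a=np.array([[186,77]]);b=np.array([[556,177]])
r=least_squares(lambda X:np.r_[(proj([X],ct)-a).ravel(),(proj([X],cw,R,t)-b).ravel()],[650,350,40]);print(r.x,r.fun)
E
```

```text
t: 18.65
eef_pos: [556.8, 277.5, 38.8]
tcp_rot: [[-0.719, 0.695, 0.001], [0.695, 0.719, -0.0], [-0.001, 0.001, -1.0]]
force: [-0.5, -2.8, 1.0]
grip_width: 0.286
[747.29374123 390.84561999  80.8253645 ] [-0.25375242  0.13076281 -0.0273413   0.0975859 ]
```

View pics/w12.png

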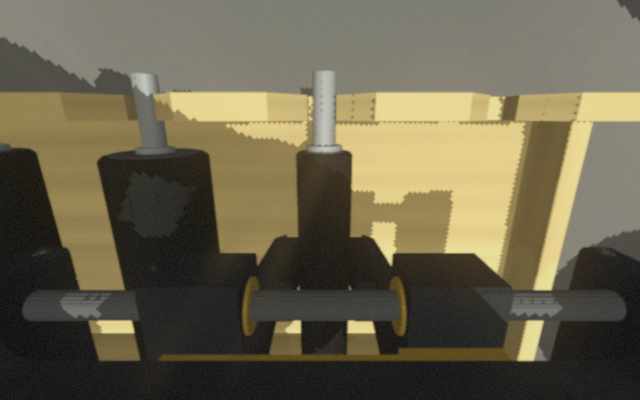

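In the notch. Release, then move to roller 4.

```bash
python3 -m handwheel '[0,0,0,0,0,0,0.42,0,0,0,0,0,0,0.42,0,0,0,0,0,0,0.42, 0,0,1.5,0,0,0,0.42, 0,0,4.5,0,0,0,0.42, 0,0,8,0,0,0,0.42, 0,0,10,0,0,0,0.42, -0.8,-3,10,0,0,-0.1,0.57, -1.8,-6.6,10,0,0,-0.2,0.57, -2.8,-10.2,10,0,0,-0.3,0.57]'
python3 -m handwheel '[-1,-3.8,0,0,0,-0.1,0.57, -2.1,-7.7,0,0,0,-0.138,0.57, -3.2,-11.6,0,0,0,-0.138,0.57, -4.2,-15.5,0,0,0,-0.138,0.57,-5.3,-19.4,0,0,0,-0.138,0.57,-6.4,-23.3,0,0,0,-0.138,0.57,-7.4,-27.2,0,0,0,-0.138,0.57,-8.5,-31.1,0,0,0,-0.138,0.57,-9.6,-35,0,0,0,-0.138,0.57,-10.6,-38.8,0,0,0,-0.138,0.57]'
python3 -m handwheel '[-1,-3.6,-1,0,0,0,0.57,-1.8,-6.4,-2,0,0,0,0.57,-1.94,-7,-2,0,0,0,0.57,-1.94,-7,-2,0,0,0,0.57,-1.94,-7,-2,0,0,0,0.57]'
python3 - <<'E'
from h import *
im=save('wrist','w13.png');print(robot.get_state()['eef_pos'])
im=save('top','top13.png')[:,:,::-1]; cv2.imwrite('pics/top13c.png',cv2.resize(im[40:220,160:300],None,fx=4,fy=4,interpolation=cv2.INTER_CUBIC)[:600])
im=save('scene','sc13.png')[:,:,::-1]; cv2.imwrite('pics/sc13c.png',cv2.resize(im[60:200,230:370],None,fx=4.2,fy=4.2,interpolation=cv2.INTER_CUBIC))
E
```

```text
t: 19.53
eef_pos: [527.9, 175.0, 138.1]
tcp_rot: [[-0.479, 0.878, 0.001], [0.878, 0.479, 0.0], [-0.0, 0.001, -1.0]]
force: [0.9, 0.4, 0.1]
grip_width: 0.571
t: 20.37
eef_pos: [421.6, -214.3, 138.2]
tcp_rot: [[-0.357, 0.934, 0.001], [0.934, 0.357, -0.001], [-0.001, 0.001, -1.0]]
force: [0.2, -0.8, 0.0]
grip_width: 0.566
t: 20.78
eef_pos: [403.3, -281.8, 118.1]
tcp_rot: [[-0.357, 0.934, 0.0], [0.934, 0.357, 0.0], [0.0, 0.0, -1.0]]
force: [-0.7, -0.3, 0.2]
grip_width: 0.57
[ 403.49344669 -281.35358953  118.2571896 ]
```

View pics/w13.png

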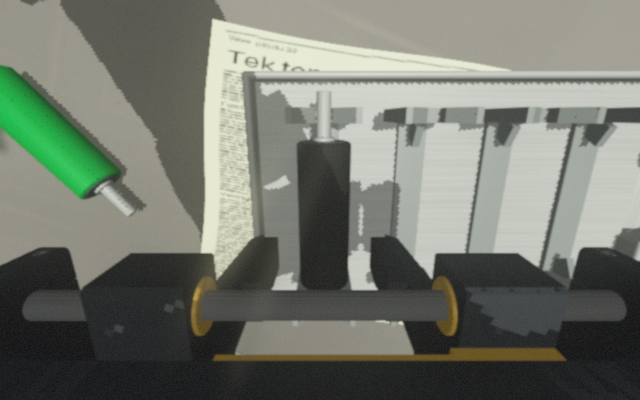

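View pics/top13c.png

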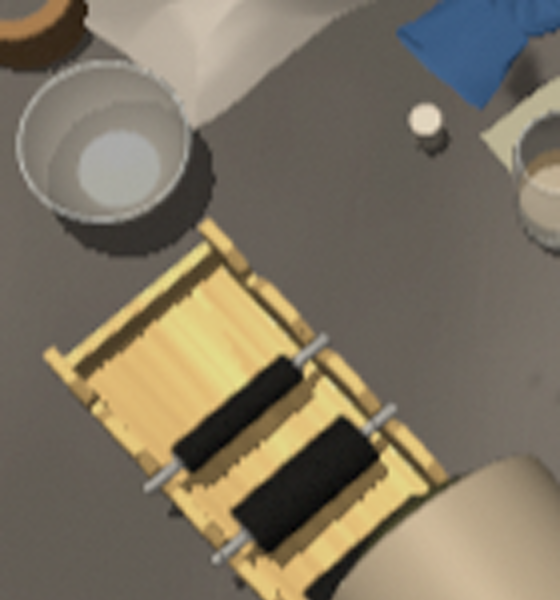

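View pics/sc13c.png

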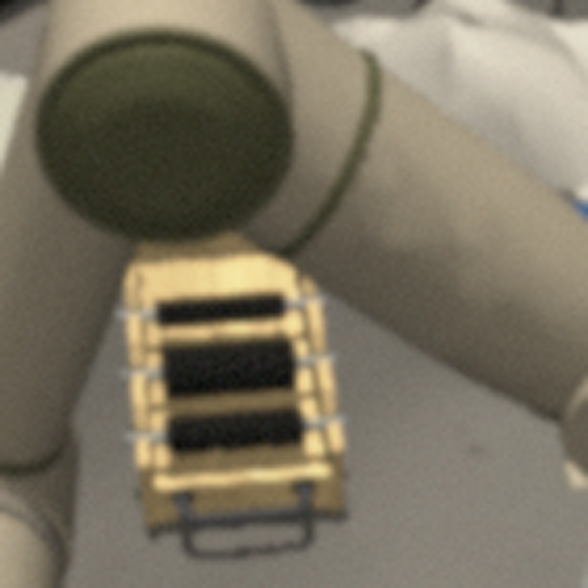

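```bash
python3 - <<'E'
from h import *
im=cv2.imread('pics/w_rack.png'); cv2.imwrite('pics/bowl.png',cv2.resize(im[110:245,480:640],None,fx=4,fy=4,interpolation=cv2.INTER_CUBIC))
E
```

```text
(no output)
```

View pics/bowl.png

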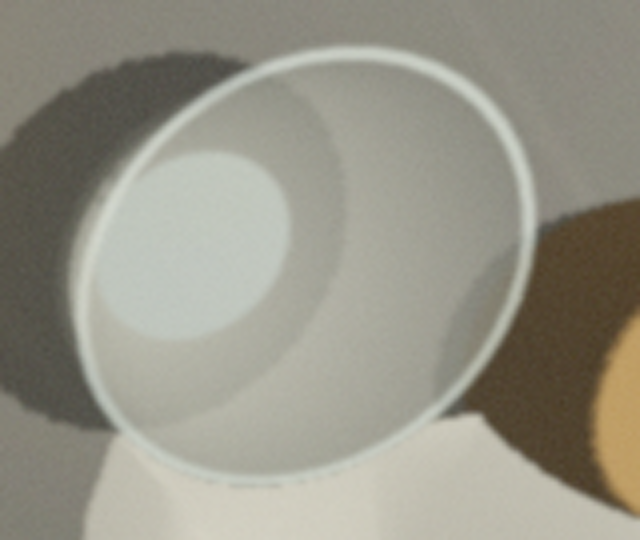

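```bash
python3 - <<'E'
from h import *
import pickle
ct=robot.camera_info('top');cw=robot.camera_info('wrist');R,t=wristRt(cw,pickle.load(open('st_rack.pkl','rb')))
ext=lambda P:np.r_[P.min(0),P.max(0)]
th=np.linspace(0,2*np.pi,721)
mt=np.r_[np.array([17,62])/4+[160,40],np.array([190,222])/4+[160,40]]
mw=np.r_[np.array([74,48])/4+[480,110],np.array([536,484])/4+[480,110]]
def res(p):
    C=np.c_[p[0]+p[3]*np.cos(th),p[1]+p[3]*np.sin(th),np.full(721,p[2])]
    return np.r_[ext(proj(C,ct))-mt,ext(proj(C,cw,R,t))-mw]
r=least_squares(res,[700,370,60,65]);print(r.x.round(1),r.fun.round(1))
x,y,z,rr=r.x
# body corners at slot4
T=np.array([608.5,330.2]);jy=np.array([.695,.719]);jx=np.array([-.719,.695])
for s in np.linspace(-37.5,37.5,5):
    q=T+93.5*jy+s*jx; print(q.round(0),np.hypot(*(q-[x,y])).round(0))
E
```

```text
[760.8 396.2  65.1  64.7] [ 0.   0.  -0.4 -0.3  0.3 -0.5 -0.4  0.5]
[700. 371.] 65.0
[687. 384.] 75.0
[673. 397.] 87.0
[660. 410.] 102.0
[647. 423.] 117.0
```

The bowl rim is at z≈65, centre (761,396) and radius 65. That is clear of the gripper body at slot 4 (bottom at z≈107). Roller 4 is centred, so grasp it, a little higher because of the end board.

```bash
python3 -m handwheel '[0,0,-2.5,0,0,0,0.57, 0,0,-4.5,0,0,0,0.57, 0,0,-6,0,0,0,0.57, 0,0,-6.8,0,0,0,0.57, 0,0,-7.3,0,0,0,0.57, 0,0,-7.3,0,0,0,0.3,0,0,-7.3,0,0,0,0.3,0,0,-7.3,0,0,0,0.3,0,0,-7.3,0,0,0,0.3,0,0,-7.3,0,0,0,0.3]'
python3 -m handwheel '[0,0,0.7,0,0,0,0.3, 0,0,2,0,0,0,0.3, 0,0,4,0,0,0,0.3, 0,0,6.5,0,0,0,0.3, 0,0,9,0,0,0,0.3, 0,0,11,0,0,0,0.3, 0,0,11,0,0,0,0.3]'
python3 - <<'E'
from h import *
im=save('wrist','w14.png')
E
```

```text
t: 21.77
eef_pos: [403.4, -282.5, 45.5]
tcp_rot: [[-0.357, 0.934, 0.001], [0.934, 0.357, -0.001], [-0.001, 0.001, -1.0]]
force: [1.4, 1.6, 2.7]
grip_width: 0.422
t: 22.35
eef_pos: [404.0, -283.5, 158.8]
tcp_rot: [[-0.357, 0.934, 0.004], [0.934, 0.357, -0.005], [-0.006, 0.002, -1.0]]
force: [0.4, -0.0, -2.0]
grip_width: 0.426
```

View pics/w14.png

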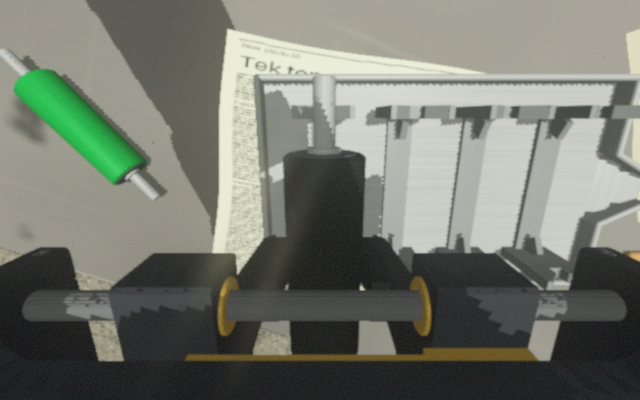

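```bash
python3 -m handwheel '[0.7,2.1,0,0,0,0.05,0.3, 1.8,5.4,0,0,0,0.1,0.3, 3,9,0,0,0,0.2,0.3, 4.2,12.6,0,0,0,0.3,0.3, 5.4,16.3,0,0,0,0.4,0.3, 6.7,20,0,0,0,0.438,0.3, 7.9,23.7,0,0,0,0.438,0.3, 9.2,27.4,0,0,0,0.438,0.3, 10.4,31.1,0,0,0,0.438,0.3, 11.6,34.8,0,0,0,0.438,0.3]'
python3 -m handwheel '[1.2,3.7,0,0,0,0,0.3, 2.5,7.4,0,0,0,0,0.3, 3.7,11.1,0,0,0,0,0.3, 4.9,14.8,0,0,0,0,0.3, 6.2,18.5,0,0,0,0,0.3,7.4,22.2,0,0,0,0,0.3,8.3,25,0,0,0,0,0.3,8.9,26.6,0,0,0,0,0.3,8.9,26.6,0,0,0,0,0.3,8.9,26.6,0,0,0,0,0.3]'
python3 - <<'E'
from h import *
im=save('wrist','w15.png')
ci=robot.camera_info('wrist'); st=robot.get_state(); R,t=wristRt(ci,st); p=[530,249.4,np.radians(136)]
print(st['eef_pos'],proj(place([[80,37.5,72],[80,-37.5,72],[80,-112.5,72],[80,-162.5,72]],p),ci,R,t).round(1))
E
```

```text
t: 23.23
eef_pos: [518.5, 67.6, 153.3]
tcp_rot: [[-0.719, 0.695, -0.003], [0.695, 0.719, 0.0], [0.002, -0.002, -1.0]]
force: [1.0, 0.0, -1.5]
grip_width: 0.424
t: 24.07
eef_pos: [607.3, 331.8, 152.4]
tcp_rot: [[-0.72, 0.694, -0.003], [0.694, 0.72, -0.001], [0.001, -0.003, -1.0]]
force: [-0.3, -0.7, -2.8]
grip_width: 0.421
[607.45908305 330.99831537 153.04339856] [[123.2 104.2]
 [223.8 104.2]
 [324.5 104.1]
 [391.8 104.1]]
```

View pics/w15.png

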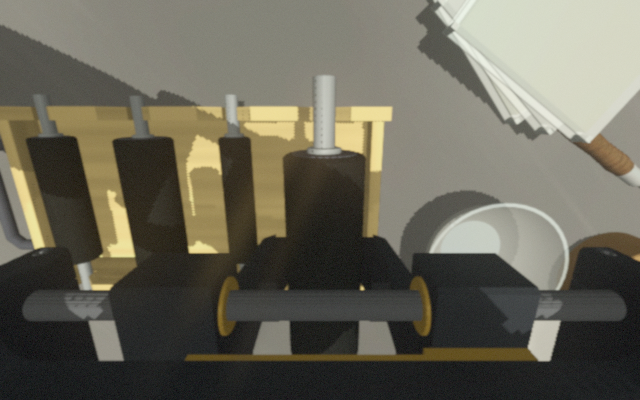

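Aligned: the corner is seen at (391,107) and predicted at (392,104). Lower.

```bash
python3 -m handwheel '[0,0,-2,0,0,0,0.3, 0,0,-5,0,0,0,0.3, 0,0,-7.5,0,0,0,0.3, 0,0,-8.5,0,0,0,0.3, 0,0,-9.3,0,0,0,0.3, 0,0,-9.9,0,0,0,0.3,0,0,-9.9,0,0,0,0.3]'
python3 -m handwheel '[0,0,-0.5,0,0,0,0.3, 0,0,-1,0,0,0,0.3, 0,0,-1.4,0,0,0,0.3, 0,0,-1.5,0,0,0,0.3, 0,0,-1.5,0,0,0,0.3]'
python3 - <<'E'
from h import *
im=save('wrist','w16.png')
E
```

```text
t: 24.7
eef_pos: [608.1, 331.2, 55.8]
tcp_rot: [[-0.719, 0.695, -0.0], [0.695, 0.719, -0.0], [0.0, -0.0, -1.0]]
force: [0.6, 0.5, -3.4]
grip_width: 0.419
t: 25.12
eef_pos: [608.2, 331.7, 41.6]
tcp_rot: [[-0.72, 0.694, 0.001], [0.694, 0.72, 0.0], [-0.0, 0.001, -1.0]]
force: [-1.0, -0.5, 1.6]
grip_width: 0.423
```

View pics/w16.png

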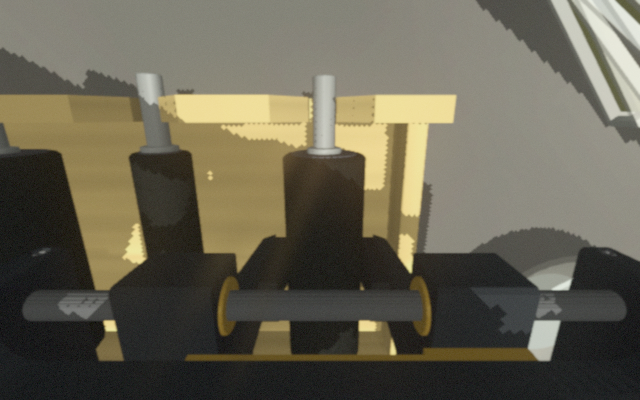

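Seated, with the weight taken off. Open narrowly, retreat straight up and move back for a check.

```bash
python3 -m handwheel '[0,0,0,0,0,0,0.49,0,0,0,0,0,0,0.49,0,0,0,0,0,0,0.49]'
python3 -m handwheel '[0,0,1,0,0,0,0.49, 0,0,3,0,0,0,0.49, 0,0,6,0,0,0,0.49, 0,0,9.5,0,0,0,0.49, 0,0,13,0,0,0,0.49, 0,0,17,0,0,0,0.6, 0,-4,20,0,0,0,0.6, 0,-8,21,0,0,0,0.6, 0,-12,21,0,0,0,0.6, -1,-14,21,0,0,0,0.6]'
python3 -m handwheel '[0,0,0,0,0,0,0.6,0,0,0,0,0,0,0.6]'
python3 - <<'E'
from h import *
import pickle
st=robot.get_state(); pickle.dump(st,open('st_end.pkl','wb'))
im=save('wrist','w17.png');save('scene','sc17.png');im=save('top','top17.png');print(st['eef_pos'])
E
```

```text
t: 25.42
eef_pos: [608.1, 331.7, 40.9]
tcp_rot: [[-0.719, 0.695, 0.0], [0.695, 0.719, 0.0], [-0.0, 0.0, -1.0]]
force: [-0.0, 0.2, -0.2]
grip_width: 0.488
t: 26.25
eef_pos: [598.8, 188.2, 252.7]
tcp_rot: [[-0.718, 0.696, 0.003], [0.696, 0.718, -0.0], [-0.003, 0.002, -1.0]]
force: [0.9, 0.2, 0.5]
grip_width: 0.6
t: 26.42
eef_pos: [598.0, 190.7, 252.1]
tcp_rot: [[-0.718, 0.696, 0.001], [0.696, 0.718, 0.0], [-0.001, 0.001, -1.0]]
force: [0.0, 0.1, 0.1]
grip_width: 0.599
[598.00725889 190.68982431 252.07253914]
```

View pics/w17.png

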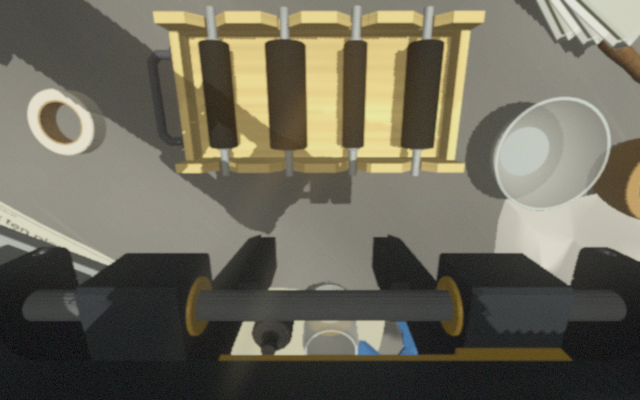

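View pics/sc17.png

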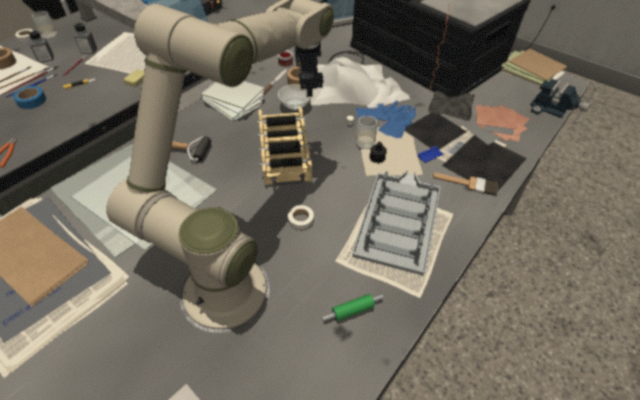

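All four hang in the notches at columns ~212–224, 285, 355 and 425. I'll check the tip positions in the rack frame.

```bash
python3 - <<'E'
from h import *
im=cv2.imread('pics/w17.png')
cv2.imwrite('pics/w17a.png',cv2.resize(im[0:190,150:330],None,fx=3.1,fy=3.1,interpolation=cv2.INTER_CUBIC))
cv2.imwrite('pics/w17b.png',cv2.resize(im[0:190,310:490],None,fx=3.1,fy=3.1,interpolation=cv2.INTER_CUBIC))
E
```

```text
(no output)
```

View pics/w17a.png

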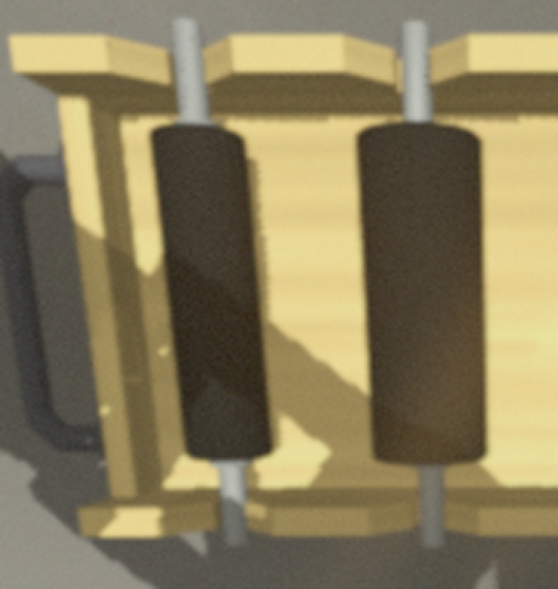

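View pics/w17b.png

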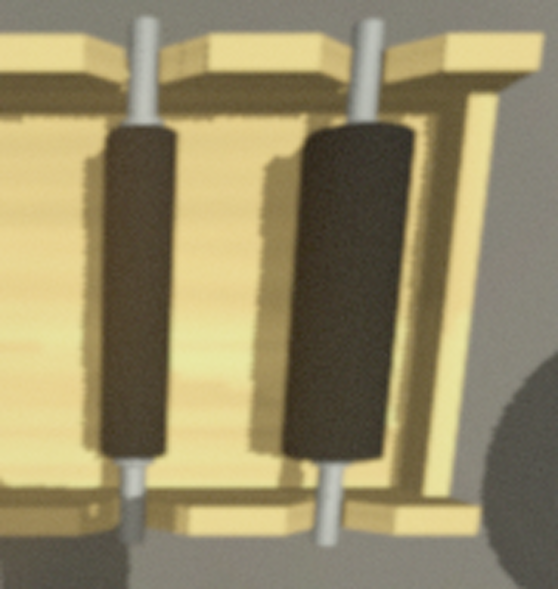

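```bash
python3 - <<'E'
from h import *
import pickle
st=pickle.load(open('st_end.pkl','rb')); ci=robot.camera_info('wrist'); R,t=wristRt(ci,st)
top=np.array([[185,20],[415,23],[146+496,18],[370+496,20]])/3.1+[150,0]-.35
bot=np.array([[235,543],[432,543],[134+496,541],[326+496,543]])/3.1+[150,0]-.35
a=unproj(top,53,ci,R,t);b=unproj(bot,53,ci,R,t)
th=np.radians(136);Q=np.array([[np.cos(th),np.sin(th)],[-np.sin(th),np.cos(th)]])
A=(a[:,:2]-[530,249.4])@Q.T;B=(b[:,:2]-[530,249.4])@Q.T
print(((A+B)/2).round(1),np.linalg.norm(A-B,axis=1).round(1),np.arctan2((A-B)[:,1],(A-B)[:,0]).round(3))
s=robot.get_state(); print(s['t'],s['force'],s['joint_velocities'].round(2))
print(robot.hand_in())
E
```

```text
[[   1.3  113.4]
 [   0.7   36.7]
 [   1.7  -39.6]
 [   0.8 -114.4]] [177.3 176.5 177.2 177.5] [-0.003 -0.004  0.003  0.002]
26.5667 [-0.89809996  0.50444853 -0.42982912] [ 0.35  0.4   0.01 -0.04 -0.19 -0.14]
the job is handed in; nothing more can be done
None
```

All four rollers hang in the rack in the tray's order, and I handed the job in at about 26.6 s. From the lip, which is also from the rack's handle, the order is b (32 mm), d (44 mm), a (26 mm), c (38 mm). No roller fell, and I left the green look-alike alone.

The last wrist picture gave these positions in the rack frame:

| Roller | y measured (mm) | y required (mm) | x measured (mm) |
|---|---|---|---|
| b | 113.4 | 112.5 | 1.3 |
| d | 36.7 | 37.5 | 0.7 |
| a | -39.6 | -37.5 | 1.7 |
| c | -114.4 | -112.5 | 0.8 |

- **Tolerances:** the y and x values are within the limits (8 mm and 15 mm), and the shafts are within 0.004 rad of the rack's x axis.
- **Height:** I did not measure it separately. The apparent shaft lengths came out at 176.5–177.5 mm against 176 mm when the axis is taken at 53 mm, which fits fully seated shafts.
- **Release:** the gripper is open, about 250 mm up, clear of the rack, and reads no contact force.
- **Disagreements:** the top and wrist cameras placed the rack up to 3 mm apart, and I used the wrist fit. No check failed.

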